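# Clamp a cup in the bench gauge at its set load, slack taken up

## Task

Pull the gauge's black handle back until the jaw is fully open, then stand the blue cup upright on the bed between the jaw and the sprung plunger and let go of it. Push the handle slowly in the closing direction, through its slack, until the jaw bears on the cup with the set load of about 6 newtons (the green collar behind the plunger's pad then just meets the blue housing); come to it from the open side only, never above 12 newtons and never easing the jaw back while it bears on the cup. Let go with the handle's slack still taken up in the closing direction, and leave the white cup, the mug and the screwdriver alone.

Things in the scene. Friction and masses are not known exactly. Their poses are not given: they have to be found in the camera images.
- gauge: bench gauge, fixed on the table: aluminium base plate 110 x 370 mm, 15 mm thick, origin at the centre of its underside. Its y axis is the slide direction, +y is closing, z up. Everything on it is centred on its x = 0: the sprung plunger and its blue housing at the +y end, the blue jaw carriage with the black handle towards the -y end.
- bed (a point): point on the base plate's top where the middle of the cup's foot should stand, 48 mm to the gauge's +y from its origin, 15 mm above the table: about midway between opened jaw and plunger
- carriage (a joint): position of the jaw carriage on its slide, m: 0 fully open (jaw face 115 mm from point nominal), grows as it closes, 0.085 the other end. It drags with about 11 N of friction both ways and stays where it is left, also under the plunger's load.
- handle (a joint): slack of the handle on the carriage, m: 0 = handle at the open end of its slack (it is here while it pulls the carriage open), 0.008 = at the closing end (while it pushes the carriage closed). In between it moves freely, under 1 N, and the carriage does not follow.
- jaw_face (a point): centre of the working face of the carriage's steel jaw, looking to the gauge's +y, 40 mm above the table; the jaw plate is 46 mm wide, 12 mm thick, 17 to 65 mm above the table
- handle_grip (a point): grip point of the black upright handle, 85 mm above the table: a block 30 mm (gauge x) by 24 mm (gauge y), top at 108 mm, on a plate 34 mm square (top at 46 mm), above the carriage (64 mm wide, top at 37 mm). With its slack at 0 it stands 89 mm behind (-y) the jaw's face. It can be taken from above with the fingers closing along the gauge's y
- cup_blue: the blue glazed cup to be clamped: straight, round, no handle, 64 mm across, 90 mm high, wall 4.5 mm, about 0.25 kg (some 1.5 N slides it along the base plate); origin at the centre of its underside, z up
- cup_blue_mid (a point): centre of the blue cup, 45 mm above its foot
- cup_white: white cup of the same size on the same wooden board (12 mm thick), about 130 mm from the blue one; leave alone
- mug: red-brown mug with a handle, 82 mm across, 95 mm high, on the table to the robot's right; leave alone
- driver: screwdriver with orange handle lying on the table to the robot's left, beyond the board; leave alone
- nominal (a point): nominal middle of the plunger pad's face, 105 mm to the gauge's +y from its origin, 41 mm above the table. The real face lies up to 10 mm to either side along y; only touch tells. Pad 44 mm wide, 44 mm tall, facing -y, on a spring of 1.5 N per mm (no preload, 9 mm travel): 4 mm in is 6 N, and closes the 4 mm between green collar and housing (60 x 45 mm, top at 67 mm)

How it is judged (in metres and radians):
On the way, in this order (a step that is already met when the one before it is completed fails the run):
1. the jaw is pulled open (carriage within 20 mm of fully open) (value of joint carriage below 0.02 m), for 0.1 s.
2. the blue cup stands upright on the bed, let go, the jaw not touching it (horizontal distance between cup_blue and bed below 0.025 m and height (world z) of cup_blue below 0.019 m and angle between cup_blue's own z axis and vertical below 0.1 rad and contact force between cup_blue and the fingers below 0.1 N and contact force between cup_blue and carriage below 0.1 N), for 0.2 s.
3. the jaw bears on the cup with 3.5 to 9 N, the handle's slack taken up in the closing direction (contact force between cup_blue and carriage between 3.5 and 9 N and value of joint handle above 0.0055 m), for 0.2 s.
At the end, for the whole second after the job is handed in: The blue cup stands upright (within 0.1 rad) on the gauge's base plate, at rest, its axis within 50 mm of the bed point, clamped between jaw and plunger with 3.5 to 9 N on the jaw, and the handle rests at the closing end of its slack (over 5.5 of 8 mm) (all of step 3 and height (world z) of cup_blue below 0.019 m and angle between cup_blue's own z axis and vertical below 0.1 rad and horizontal distance between cup_blue and bed below 0.05 m and linear speed of cup_blue below 0.01 m/s); the robot touches nothing.
It fails at once if the jaw bears on the cup with more than 12 N (contact force between cup_blue and carriage above 12 N).
It fails at once if the jaw is eased back (faster than 5 mm/s) while it bears on the cup with over 3 N (contact force between cup_blue and carriage above 3 N and velocity of joint carriage below -0.005 m/s).
It fails at once if the white cup, the mug or the screwdriver is moved more than 20 mm (distance of any of cup_white, mug, driver from where it was at the start of the episode above 0.02 m).
It also fails if it takes over 72 s, if anything falls off the work surface, if the arm or the gripper's body presses on something with over 40 N, if the wrist force passes 120 N, or if a joint passes its speed limit or range.

## Robot

A 7-joint arm with a two-finger parallel gripper is mounted at the origin on the work surface. World frame = base frame: x ahead of the robot, y to its left, z up, the work surface at z = 0. Lengths are in mm, angles in degrees, forces in N, time in s.
With the tool pointing down it reaches from about 400 to 750 mm from the base axis. Payload 19.5 kg.
Tool frame: the origin (TCP) lies at the very end of the fingers, on their centre line; the grasp point (between the pads) lies 19 mm behind it; z points along the fingers, y is the line along which they close (so a half turn about z gives the same grasp; the last joint's range is limited). The gripper opens to 85 mm and grips with 20 to 120 N. Pads are 22 mm wide; open, the fingers measure 114 mm over their backs; the gripper's body (76 mm by 85 mm) begins 54 mm behind the grasp point. The pads swing forward as they close: fully open they stand 13 mm farther back than shut.
Start: joints at [-73.894, 40.479, -1.581, 85.061, 1.261, 54.483, -4.326], TCP at [182.39, 545.279, 231.268] pointing down, gripper open.
Joint ranges: [-155.06, 155.06], [-18.47, 123.98], [-90, 86.84], [0, 140.48], [-83.41, 263.41], [0, 116], [-161.91, 161.91]. Speed limits (degrees/s): [108.29, 108.29, 147.25, 147.25, 172.46, 172.46, 172.46].

## Interface

Orientations are given as [roll, pitch, yaw] about the fixed x, y, z axes, in that order (R = Rz(yaw) Ry(pitch) Rx(roll)).
In Python, from workcell import sensors, eyes, env gives the robot as it stands.
- The arm moves only by the tool step_arm, never from a script. Its argument "commands" is a list that holds one entry, the list of rows, each a list of 7 numbers: the turn, a rotation vector about the tool's x, y, z in degrees, then the shift along the tool's x, y, z in cm, then the opening, from -1 (shut) to 1 (fully open). A call has 1 to 5 rows; each row shifts and turns the commanded pose from where the row before left it, along the tool's axes as they then stand; what a row does not reach is not made up. A row lasts 1/8 s, in which the tool goes at most 62.5 mm and 10.7 degrees, less where a joint would pass 70% of its speed; a pose out of reach is approached as far as the arm can. A call with a gripper value outside its range is refused whole. The fingers move at their own pace and stop on an object; "newtons" is the grip in N (left out, the last holds). Time passes only in rows, so rows that do not move let the fingers close. It gives the time, the measured TCP pose, the force, the opening and the grip force at its end, in the units of the state.
- sensors.get_obs(): the state, without advancing time (a new reading comes with each control period).
- eyes.grab_frame(name): name is "scene" or "top"; returns (picture, depth): 480x640x3 uint8, blue, green, red; 480x640 float32, mm along the optical axis (not along the pixel's ray), 0 where there is no reading.
- eyes.camera_model(name): a dict with "camera_matrix" (3x3 intrinsics, pixels), "position" and "attitude" of the camera in the world. Camera axes: x right, y down, z forward; pixel columns grow to the right and rows downward; lengths in mm; the calibration is good to about 2 mm. A picture is of the moment at which its call begins. camera_model takes no time and is no camera call.
- env.close_job(): hands the job in; it is judged then, once.
The state is a dict: "t": time; "qpos": joint angles; "joint_velocities": joint speeds; "effort": joint torques, N m; "position": TCP position; "orientation": TCP orientation; "ft_force": force on the tool from outside, world axes, zero at the start; "wrist_torque": the same for the moment, N m; "grip_width": opening from 0.0 (shut) to 1.0 (fully open); "grasp_force": force on a finger pad.
Only numpy, scipy, OpenCV 4.12 (cv2) and the standard library are available. Lean on these libraries where they do the work, as an engineer would, in place of code of your own. Each camera call takes 0.05 s, during which the arm holds its last target. There are 200 camera calls.

## Working session

There is one attempt and no reset: what is moved stays moved. The work goes in short steps, Python scripts to look and compute and a tool call to move; the robot and the scene stay as the last step left them, time stands still between calls to the robot, and variables do not carry over. Pictures are saved under pics/ and viewed, at most 10 in all, crops included, and the job is handed in when it is done.

Besides the shell and the picture viewer there is one more tool, called after "Call:" as a command line: name --argument value ..., lists and objects as JSON in quotes. step_arm: Moves the arm, as the interface text tells. Its arguments: {"type":"object","properties":{"commands":{"type":"array"},"newtons":{"type":"number"}},"required":["commands"]}

```bash
mkdir -p pics; ls; python3 - <<'E'
from workcell import sensors, eyes, env
import cv2,numpy as np
np.set_printoptions(precision=3,suppress=True)
print(sensors.get_obs())
for n in("scene","top"):
    p,d=eyes.grab_frame(n); cv2.imwrite(f"pics/{n}0.png",p); np.save(f"pics/{n}0.npy",d); print(n,eyes.camera_model(n))
E
```

```text
pics
{'t': 0.0, 'qpos': array([-73.895,  40.515,  -1.581,  85.083,   1.259,  54.482,  -4.327]), 'joint_velocities': array([ 0.065,  0.058, -0.031, -0.093,  0.137, -0.066,  0.043]), 'effort': array([  0.   , -88.322,   1.235, -23.618,   0.017,   0.006,   0.   ]), 'position': array([182.32 , 545.065, 230.826]), 'orientation': array([-179.938,    0.001,  161.503]), 'ft_force': array([ 0.38 , -0.5  , -0.354]), 'wrist_torque': array([-0.064,  0.016, -0.023]), 'grasp_force': 0.0, 'grip_width': 1.001476715089668}
scene {'camera_matrix': array([[532.144,   0.   , 322.287],
       [  0.   , 532.144, 236.729],
       [  0.   ,   0.   ,   1.   ]]), 'position': array([1217.599,  168.963,  967.071]), 'attitude': array([-141.662,    0.052,  104.316])}
top {'camera_matrix': array([[587.145,   0.   , 325.921],
       [  0.   , 587.145, 233.471],
       [  0.   ,   0.   ,   1.   ]]), 'position': array([ 411.751,  -18.724, 1345.837]), 'attitude': array([-174.842,    1.273,  -90.529])}
```

View pics/top0.png

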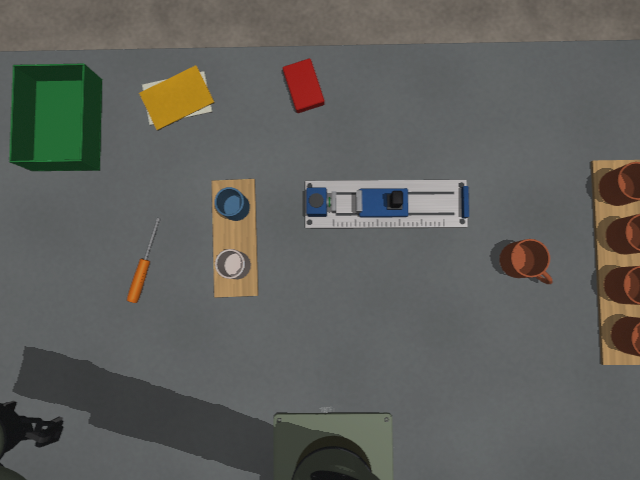

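View pics/scene0.png

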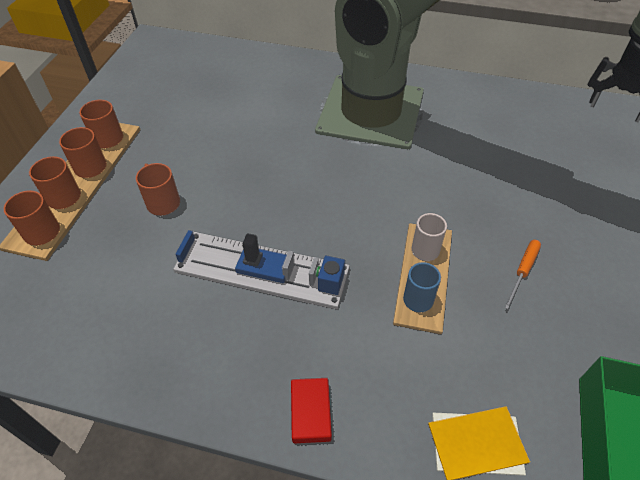

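Top: the gauge's plate spans (305–468, 180–228), with the housing at left (world +y), the handle at (396,199), the blue cup at (232,204) and the white cup at (231,264). Scene: this confirms that layout and the nearly closed jaw.

```bash
cat > h.py <<'E'
import cv2,numpy as np
from scipy.spatial.transform import Rotation as R
from workcell import sensors, eyes, env
np.set_printoptions(precision=1,suppress=True)
def ray(n,uv,z):
    c=eyes.camera_model(n);K=np.array(c["camera_matrix"]);r=R.from_euler("xyz",c["attitude"],degrees=True).as_matrix()
    uv=np.atleast_2d(uv).astype(float)
    d=np.c_[uv,np.ones(len(uv))]@np.linalg.inv(K).T@r.T
    p=np.array(c["position"]);return p+d*((z-p[2])/d[:,2])[:,None]
def cloud(n,d):
    c=eyes.camera_model(n);K=np.array(c["camera_matrix"]);r=R.from_euler("xyz",c["attitude"],degrees=True).as_matrix()
    v,u=np.mgrid[:480,:640];q=np.stack([u,v,np.ones_like(u)],-1)@np.linalg.inv(K).T@r.T
    return np.array(c["position"])+q*d[...,None]
E
python3 - <<'E'
from h import *
im=cv2.imread("pics/top0.png");d=np.load("pics/top0.npy");P=cloud("top",d)
hsv=cv2.cvtColor(im,cv2.COLOR_BGR2HSV)
box=lambda a,b,c,e:(np.mgrid[:480,:640][1]>=a)&(np.mgrid[:480,:640][1]<b)&(np.mgrid[:480,:640][0]>=c)&(np.mgrid[:480,:640][0]<e)
G=box(295,480,170,240)
z=P[...,2]
m=G&(z>7)
print("plate z med",np.median(z[m&(z<22)]))
(c,s,a)=cv2.minAreaRect(np.argwhere(G&(z>7)&(z<25))[:,::-1].astype(np.float32))
bp=cv2.boxPoints((c,s,a));W=ray("top",bp,15);print("plate",c,s,a,W,"centre",W.mean(0), "sides",np.linalg.norm(W-np.roll(W,1,0),axis=1))
pix=np.argwhere(m&(z>95))[:,::-1]; print("handle",len(pix),ray("top",pix,108).mean(0),ray("top",[pix.min(0),pix.max(0)],108), np.median(z[m&(z>95)]))
for nm,b in(("blue",box(205,260,180,228)),("white",box(205,260,240,285))):
    q=b&(z>85); pix=np.argwhere(q)[:,::-1]; (cc,r)=cv2.minEnclosingCircle(pix.astype(np.float32)); w=P[q]
    print(nm,np.median(z[q]),"ctr",ray("top",cc,102),"dia",np.linalg.norm(ray("top",np.add(cc,[r,0]),102)-ray("top",np.subtract(cc,[r,0]),102)), w.min(0),w.max(0))
# scene cloud check
d=np.load("pics/scene0.npy");P=cloud("scene",d);im=cv2.imread("pics/scene0.png")
z=P[...,2]
for nm,c0 in(("blue",(430,145)),("white",(430,270))): pass
E
python3 -c "
import cv2;a=cv2.imread('pics/top0.png')[170:240,200:480];cv2.imwrite('pics/crop1.png',cv2.resize(a,(800,200),interpolation=cv2.INTER_CUBIC))"
```

```text
plate z med 15.078753410070703
plate (386.1566162109375, 204.02841186523438) (68.61322784423828, 181.0038604736328) 88.51213073730469 [[ 674.8   80.1   15. ]
 [ 680.1 -334.3   15. ]
 [ 522.6 -333.3   15. ]
 [ 516.5   76.7   15. ]] centre [ 598.5 -127.7   15. ] sides [158.4 414.4 157.4 410. ]
handle 224 [ 595.3 -137.   108. ] [[ 660.8   62.   108. ]
 [ 508.5 -314.2  108. ]] 108.4185895429921
blue 100.50213431221323 ctr [[581.6 228.1 102. ]] dia 100.54184104736639 [411.8 -18.7  85. ] [ 627.3  247.8 1345.8]
white 101.01849483633396 ctr [[461.8 222.1 102. ]] dia 105.97248445985993 [411.8 -18.7  85.2] [ 493.6  245.  1345.8]
```

View pics/crop1.png

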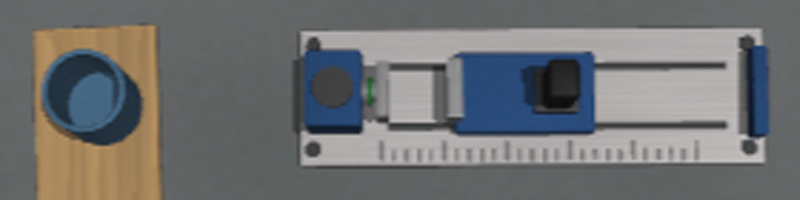

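The crop shows the plate's corners at about (305,180.5), (467,180), (468,227), (305,228) in the full picture. The first blobs were spoiled by depth outliers, so I'll use colour and cleaned masks.

```bash
python3 - <<'E'
from h import *
im=cv2.imread("pics/top0.png");d=np.load("pics/top0.npy");P=cloud("top",d);z=P[...,2]
def big(m,k=3):
    m=cv2.morphologyEx(m.astype(np.uint8),cv2.MORPH_OPEN,np.ones((k,k)));n,l,s,_=cv2.connectedComponentsWithStats(m);return l==1+s[1:,4].argmax()
v,u=np.mgrid[:480,:640]
box=lambda a,b,c,e:(u>=a)&(u<b)&(v>=c)&(v<e)
hsv=cv2.cvtColor(im,cv2.COLOR_BGR2HSV)
G=box(295,480,170,240)
m=big(G&(d>0)&(z>8)&(z<130))
xy=np.argwhere(m)[:,::-1].astype(np.float32);W=ray("top",xy,15)
pl=W[(np.abs(z[m]-15)<5)]
(c,s,a)=cv2.minAreaRect(pl[:,:2].astype(np.float32));print("plate",np.array(c),s,a)
# axis from line through plate-edge rows
for name,f in(("near",np.max),("far",np.min)):
    cols=np.arange(325,455);r=[f(v[:,k][m[:,k]]) + (0.5 if f is np.max else -.5) for k in cols]
    w=ray("top",np.c_[cols,r],15);k=np.polyfit(w[:,1],w[:,0],1);print(name,k,np.polyval(k,-127))
L=ray("top",[[305,204],[467.5,204]],15);print("cols ends",L)
m=big(G&(d>0)&(z>98)&(z<115));w=ray("top",np.argwhere(m)[:,::-1],108);print("handle",m.sum(),cv2.minAreaRect(w[:,:2].astype(np.float32)))
for nm,b in(("blue",box(205,260,180,228)),("white",box(205,260,240,285))):
    q=big(b&(d>0)&(z>92)&(z<112),2);w=ray("top",np.argwhere(q)[:,::-1],102);print(nm,q.sum(),np.median(z[q]),cv2.minEnclosingCircle(w[:,:2].astype(np.float32)), w.min(0),w.max(0))
# jaw and pad: metallic between
for nm,b,h in(("jaw top",box(345,375,185,222),65),("pad top",box(325,345,185,222),63)):
    q=b&(d>0)&(np.abs(z-h)<6);w=P[q];print(nm,q.sum(),np.percentile(w,[3,50,97],axis=0))
# scene view blue cup
im=cv2.imread("pics/scene0.png");d=np.load("pics/scene0.npy");P=cloud("scene",d);z=P[...,2]
for nm,b in(("blue",box(395,450,255,320)),("white",box(405,455,205,262))):
    q=b&(d>0)&(np.abs(z-101)<4);w=P[q];w=w[np.linalg.norm(w[:,:2]-np.median(w[:,:2],0),axis=1)<60];print(nm,q.sum(),cv2.minAreaRect(w[:,:2].astype(np.float32)))
q=(d>0)&(np.abs(z-108)<3)&box(235,270,225,275);print("handle scene",P[q].mean(0),q.sum())
E
```

```text
plate [ 599.7 -126.6] (367.8529052734375, 108.48577117919922) 89.34201049804688
near [  0. 546.] 544.4664594691079
far [  0.  656.2] 654.6267611747696
cols ends [[ 600.4   57.    15. ]
 [ 595.9 -313.    15. ]]
handle 160 ((598.7828369140625, -142.86581420898438), (23.319433212280273, 27.981393814086914), 88.90138244628906)
blue 225 97.83266106431279 ((593.9522094726562, 213.7948455810547), 32.670631408691406) [562.  182.9 102. ] [624.9 245.5 102. ]
white 224 98.17693471082089 ((460.92291259765625, 211.49609375), 32.21361541748047) [429.6 180.4 102. ] [491.3 242.3 102. ]
jaw top 124 [[578.6 -69.4  60.9]
 [600.5 -62.9  65.7]
 [622.4 -58.   69.7]]
pad top 128 [[578.9 -12.1  58.2]
 [600.2  -5.5  63. ]
 [622.   10.2  68.1]]
blue 244 ((598.7919311523438, 216.50482177734375), (64.19664001464844, 62.851287841796875), 23.238117218017578)
white 217 ((464.04974365234375, 214.0692901611328), (64.19539642333984, 61.38460159301758), 3.842536211013794)
handle scene [ 602.6 -142.9  108.2] 124
```

Plate: 368 x 108 mm, centre about (600,-127). Handle: (600,-143), 28 x 23 mm. Blue cup: (596,215), 64 mm across. All match the given sizes, so I'm setting out for the handle.

Call:
step_arm --commands '[[[0,0,-9,0,0,0,1],[0,0,-9,0,0,0,1],[0,0,0,-3,-4.9,0.3,1],[0,0,0,-3,-4.9,0.3,1],[0,0,0,-3,-4.9,0.3,1]]]'

```text
t: 0.72
position: [271.8, 395.8, 222.1]
orientation: [-180.0, 0.0, 179.5]
ft_force: [1.9, 0.2, -0.4]
grip_width: 1.0
grasp_force: 0.0
```

Call:
step_arm --commands '[[[0,0,0,-3,-4.9,0.3,1],[0,0,0,-3,-4.9,0.3,1],[0,0,0,-3,-4.9,0.3,1],[0,0,0,-3,-4.9,0.3,1],[0,0,0,-3,-4.9,0.3,1]]]'

```text
t: 1.35
position: [419.7, 149.5, 207.2]
orientation: [-180.0, -0.0, 179.5]
ft_force: [0.6, 1.5, -1.0]
grip_width: 1.0
grasp_force: 0.0
```

Call:
step_arm --commands '[[[0,0,0,-3,-4.9,0.3,1],[0,0,0,-3,-4.9,0.3,1],[0,0,0,-3,-4.9,0.3,1],[0,0,0,-3,-4.9,0.3,1],[0,0,0,-3,-4.9,0.3,1]]]'

```text
t: 1.98
position: [567.5, -96.9, 192.1]
orientation: [180.0, -0.0, 179.5]
ft_force: [0.3, 1.2, 0.0]
grip_width: 1.002
grasp_force: 0.0
```

Call:
step_arm --commands '[[[0,0,0,-3,-4.75,0.3,1],[0,0,0,0,0,0,1]]]'

```text
t: 2.22
position: [596.7, -146.7, 188.0]
orientation: [-179.9, -0.1, 179.2]
ft_force: [-1.0, 0.5, -1.1]
grip_width: 1.003
grasp_force: 0.0
```

```bash
python3 - <<'E'
from h import *
p,d=eyes.grab_frame("scene");print(sensors.get_obs()["position"],sensors.get_obs()["ft_force"])
cv2.imwrite("pics/s2.png",cv2.resize(p[60:340,100:473],(797,598)))
E
```

```text
[ 596.3 -144.1  188.4] [-0.2  1.2 -0.9]
```

View pics/s2.png

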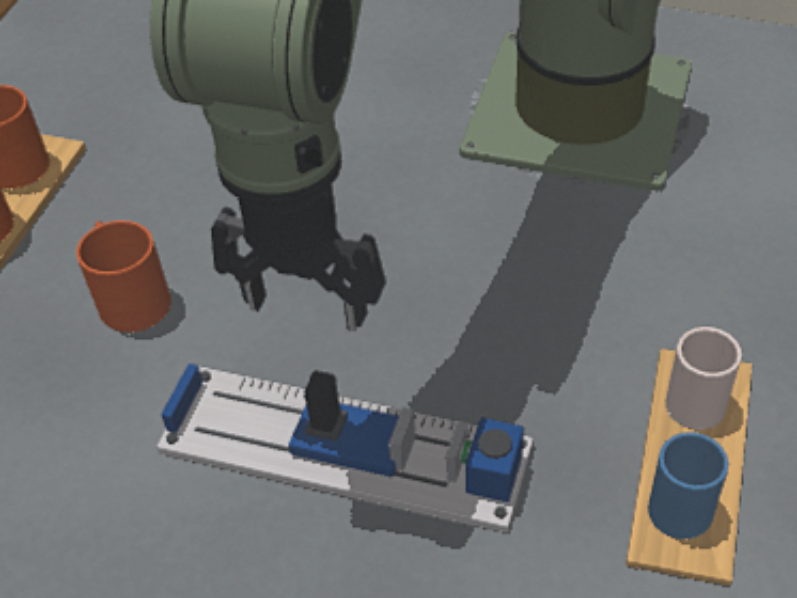

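The gripper stands open above the handle, aligned with the slide, and the handle is between the fingers' line. Going down and closing.

Call:
step_arm --commands '[[[0,0,0,-0.4,0,4,1],[0,0,0,0,0,4,1],[0,0,0,0,0,3.9,1],[0,0,0,0,0,0,1],[0,0,0,0,0,0,0]]]' --newtons 40

```text
t: 2.9
position: [601.0, -142.4, 72.0]
orientation: [-180.0, 0.1, 179.5]
ft_force: [0.6, 0.4, 0.2]
grip_width: 0.816
grasp_force: 0.0
```

Call:
step_arm --commands '[[[0,0,0,0,0,0,-0.5],[0,0,0,0,0,0,-1],[0,0,0,0,0,0,-1],[0,0,0,0,0,0,-1],[0,0,0,0,0,0,-1]]]'

```text
t: 3.52
position: [600.7, -143.0, 71.1]
orientation: [-180.0, 0.0, 179.5]
ft_force: [-1.2, -1.3, 7.2]
grip_width: 0.276
grasp_force: 44.1
```

Call:
step_arm --commands '[[[0,0,0,0,-0.8,0,-1],[0,0,0,0,-1.4,0,-1],[0,0,0,0,-1.6,0,-1],[0,0,0,0,-1.6,0,-1],[0,0,0,0,-1.2,0,-1]]]'

```text
t: 4.15
position: [600.3, -207.4, 71.1]
orientation: [179.9, 0.0, 179.6]
ft_force: [-2.9, 12.9, 9.9]
grip_width: 0.274
grasp_force: 44.2
```

Call:
step_arm --commands '[[[0,0,0,0,-0.8,0,-1],[0,0,0,0,-0.5,0,-1],[0,0,0,0,-0.2,0,-1],[0,0,0,0,0,0,-1]]]'

```text
t: 4.65
position: [600.2, -222.4, 71.1]
orientation: [179.9, 0.0, 179.5]
ft_force: [-2.3, 8.5, 10.0]
grip_width: 0.278
grasp_force: 44.1
```

Call:
step_arm --commands '[[[0,0,0,0,-0.2,0,-1],[0,0,0,0,-0.1,0,-1],[0,0,0,0,0,0,-1]]]'

```text
t: 5.03
position: [600.1, -225.1, 71.1]
orientation: [179.9, 0.0, 179.6]
ft_force: [-2.4, 9.3, 10.0]
grip_width: 0.271
grasp_force: 44.2
```

Call:
step_arm --commands '[[[0,0,0,0,0,0,0],[0,0,0,0,0,0,1],[0,0,0,0,0,0,1],[0,0,0,0,0,0,1],[0,0,0,0,0,-4,1]]]'

```text
t: 5.65
position: [598.5, -226.5, 108.6]
orientation: [179.9, -0.2, 179.5]
ft_force: [0.4, 0.4, 1.4]
grip_width: 1.004
grasp_force: 0.0
```

Call:
step_arm --commands '[[[0,0,0,0,0,-5,1],[0,0,0,0,0,-5,1],[0,0,0,0,0,0,1]]]'

```text
t: 6.02
position: [600.9, -227.2, 214.0]
orientation: [-179.9, 0.3, 179.5]
ft_force: [0.2, 0.0, -1.5]
grip_width: 1.007
grasp_force: 0.0
```

```bash
python3 - <<'E'
from h import *
v,u=np.mgrid[:480,:640]
box=lambda a,b,c,e:(u>=a)&(u<b)&(v>=c)&(v<e)
print(sensors.get_obs()["position"])
for n,o in(("scene",0),("top",0)):
    p,d=eyes.grab_frame(n);P=cloud(n,d);z=P[...,2];g=(d>0)&(P[...,1]>-320)&(P[...,1]<70)&(abs(P[...,0]-600)<28)
    if n=="scene": np.save("pics/s3.npy",d)
    cv2.imwrite(f"pics/{n}3.png",p)
    for nm,a,b,l,h in(("handle",104,112,-270,-120),("jaw",60,69,-200,-110),("pad",57,69,-40,0)):
        w=P[g&(z>a)&(z<b)&(P[...,1]>l)&(P[...,1]<h)]
        if len(w): print(n,nm,len(w),np.percentile(w,[5,50,95],axis=0).round(1).tolist())
E
```

```text
[ 600.9 -227.2  214. ]
scene handle 130 [[589.3, -234.1, 105.2], [602.7, -224.2, 108.2], [615.7, -213.0, 111.1]]
scene jaw 116 [[581.1, -146.6, 61.9], [602.6, -140.8, 65.3], [623.5, -135.5, 68.3]]
scene pad 96 [[582.8, -12.4, 59.3], [604.3, -7.7, 63.2], [623.8, -3.2, 66.2]]
top handle 119 [[585.6, -232.6, 104.6], [598.6, -222.7, 107.9], [609.8, -213.3, 111.6]]
top jaw 111 [[578.8, -146.2, 61.1], [599.8, -141.3, 65.2], [620.1, -135.3, 68.3]]
top pad 100 [[581.2, -12.1, 58.5], [600.3, -7.5, 62.5], [620.2, -3.1, 66.3]]
```

Handle released with the jaw face at about y=-136 (open) and the pad at about -13. Turning the wrist a quarter so the fingers close along x, then over to the blue cup.

Call:
step_arm --commands '[[[0,0,9.9,0,0,0,1],[0,0,9.9,0,0,0,1],[0,0,9.9,0,0,0,1],[0,0,9.9,0,0,0,1],[0,0,9.9,0,0,0,1]]]'

```text
t: 6.75
position: [599.3, -226.8, 209.0]
orientation: [-179.9, -0.1, 129.7]
ft_force: [-0.2, 0.8, -0.0]
grip_width: 1.0
grasp_force: 0.0
```

Call:
step_arm --commands '[[[0,0,10,0,0,0,1],[0,0,10,0,0,0,1],[0,0,10,0,0,0,1],[0,0,10,0,0,0,1],[0,0,0,0,0,0,1]]]'

```text
t: 7.38
position: [599.4, -226.7, 209.2]
orientation: [-179.9, 0.0, 90.1]
ft_force: [0.7, 0.2, 0.0]
grip_width: 0.996
grasp_force: 0.0
```

Call:
step_arm --commands '[[[0,0,0,5.5,0,0,1],[0,0,0,5.5,0,0,1],[0,0,0,5.5,0,0,1],[0,0,0,5.5,0,0,1],[0,0,0,5.5,0,0,1]]]'

```text
t: 8.0
position: [599.3, 49.8, 209.8]
orientation: [-180.0, 0.0, 90.3]
ft_force: [0.6, -0.7, 0.1]
grip_width: 0.996
grasp_force: 0.0
```

Call:
step_arm --commands '[[[0,0,0,5.5,0,0,1],[0,0,0,5.5,0,0,1],[0,0,0,5.5,0,0,1],[0,0,0,0,0,0,1]]]'

```text
t: 8.5
position: [598.4, 217.7, 209.0]
orientation: [-179.9, -0.1, 90.6]
ft_force: [-1.2, -0.8, -0.7]
grip_width: 1.003
grasp_force: 0.0
```

```bash
python3 - <<'E'
from h import *
print(sensors.get_obs())
p,d=eyes.grab_frame("scene");P=cloud("scene",d);z=P[...,2]
cv2.imwrite("pics/s4.png",cv2.resize(p[60:360,220:620],(800,600)))
q=(d>0)&(abs(z-101)<5)&(abs(P[...,0]-600)<45)&(abs(P[...,1]-215)<45);print(q.sum(),cv2.minAreaRect(P[q][:,:2].astype(np.float32)))
E
```

```text
{'t': 8.5, 'qpos': array([-27.9,  48.3,  11.9,  72.5, -10.3,  60.2, -14.2]), 'joint_velocities': array([ 4.1, -1. ,  2.6,  2.5,  0.9, -0.8,  2. ]), 'effort': array([ -6.7, -97.7,   4.3, -26.9,  -0.6,   0.5,  -1.3]), 'position': array([598.4, 217.7, 209. ]), 'orientation': array([-179.9,   -0.1,   90.6]), 'ft_force': array([-1.2, -0.8, -0.7]), 'wrist_torque': array([-0., -0., -0.]), 'grasp_force': 0.0, 'grip_width': 1.0028191221631466}
268 ((599.2039794921875, 216.47195434570312), (63.79470443725586, 62.771976470947266), 4.811183452606201)
```

View pics/s4.png

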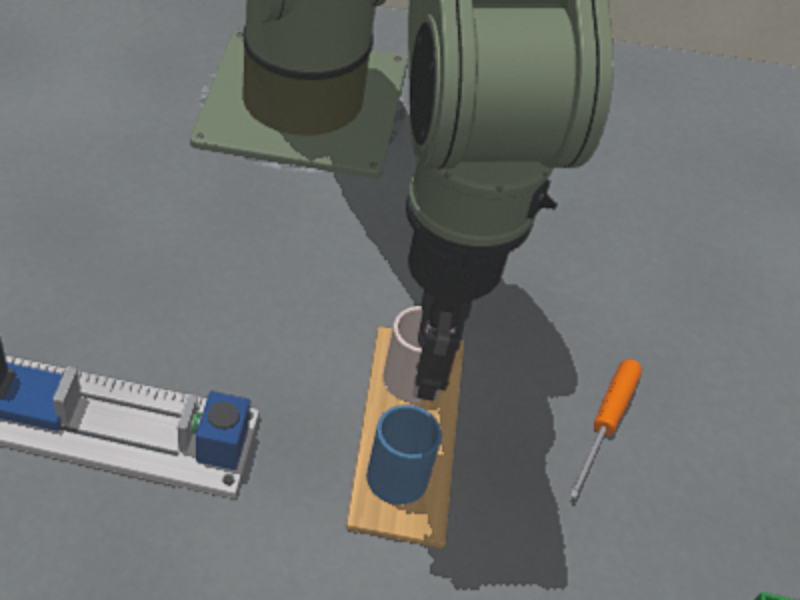

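Blue cup in view at (405,455) of the crop, under the fingers, which line up across x; the white cup is clear of them. Descending with -2 mm x, +2 mm y.

Call:
step_arm --commands '[[[0,0,0,0.2,-0.2,3.5,1],[0,0,0,0,0,4,1],[0,0,0,0,0,3,1],[0,0,0,0,0,2.4,1],[0,0,0,0,0,2.4,1]]]' --newtons 30

```text
t: 9.18
position: [597.7, 213.7, 56.2]
orientation: [-180.0, 0.0, 90.1]
ft_force: [0.7, 0.1, -0.0]
grip_width: 1.001
grasp_force: 0.0
```

Call:
step_arm --commands '[[[0,0,0,0,0,0,1],[0,0,0,0,0,0,0.6],[0,0,0,0,0,0,0.4],[0,0,0,0,0,0,0.2],[0,0,0,0,0,0,0]]]'

```text
t: 9.8
position: [598.2, 214.9, 58.5]
orientation: [179.9, -0.0, 90.0]
ft_force: [-2.2, -2.3, 7.9]
grip_width: 0.749
grasp_force: 32.9
```

Call:
step_arm --commands '[[[0,0,0,0,0,-2,0],[0,0,0,0,0,-4,0],[0,0,0,0,0,-4,0],[0,0,0,-3,0.1,0,0],[0,0,0,-4.5,0.2,0,0]]]'

```text
t: 10.42
position: [600.7, 140.4, 159.1]
orientation: [179.9, -0.1, 90.1]
ft_force: [0.6, -0.7, -2.9]
grip_width: 0.744
grasp_force: 34.6
```

Call:
step_arm --commands '[[[0,0,0,-4.5,0,0,0],[0,0,0,-4.5,0,0,0],[0,0,0,-4.5,0,0,0],[0,0,0,-4.5,0,0,0],[0,0,0,-3,0,0,0]]]'

```text
t: 11.05
position: [600.6, -72.4, 158.9]
orientation: [179.9, 0.1, 89.9]
ft_force: [0.5, 1.0, -3.5]
grip_width: 0.745
grasp_force: 34.6
```

Call:
step_arm --commands '[[[0,0,0,-0.7,0,0,0],[0,0,0,0,0,0,0],[0,0,0,0,0,0,0]]]'

```text
t: 11.42
position: [600.9, -75.6, 157.7]
orientation: [180.0, -0.0, 90.1]
ft_force: [-0.3, -0.3, -3.8]
grip_width: 0.748
grasp_force: 34.6
```

```bash
python3 - <<'E'
from h import *
p,d=eyes.grab_frame("scene");P=cloud("scene",d);z=P[...,2];o=sensors.get_obs();print(o["position"],o["grip_width"])
cv2.imwrite("pics/s5.png",cv2.resize(p[60:340,100:473],(797,598)))
q=(d>0)&(z>185)&(z<215)&(abs(P[...,0]-600)<40)&(abs(P[...,1]+79)<45);print(q.sum())
E
```

```text
[600.9 -75.7 157.6] 0.7473898187880047
271
```

View pics/s5.png

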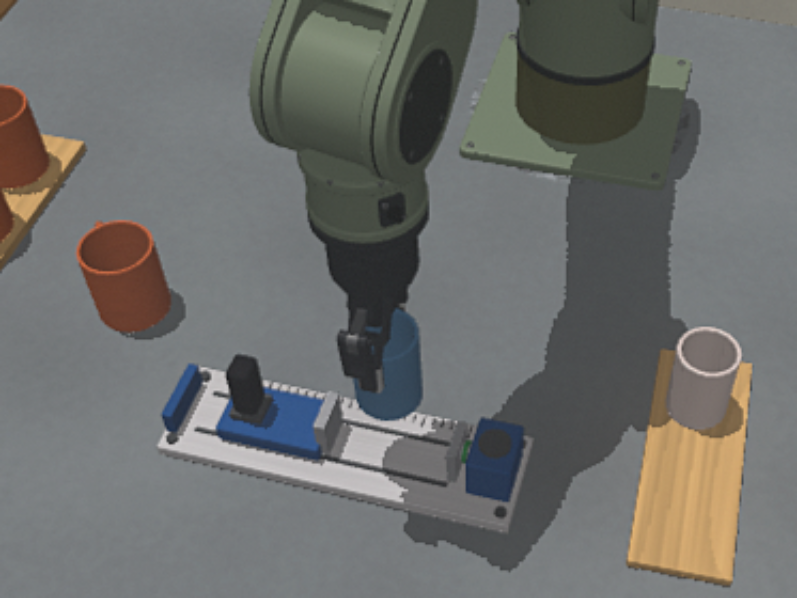

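The cup hangs upright between jaw and plunger (crop about (390,370)), clear of both. Lowering it.

Call:
step_arm --commands '[[[0,0,0,-0.2,0,3,0],[0,0,0,0,0,3,0],[0,0,0,0,0,2,0],[0,0,0,0,0,1,0],[0,0,0,0,0,0,0]]]'

```text
t: 12.1
position: [600.7, -78.5, 67.3]
orientation: [-180.0, 0.0, 90.0]
ft_force: [-0.8, -0.2, -2.3]
grip_width: 0.749
grasp_force: 34.6
```

Call:
step_arm --commands '[[[0,0,0,0,0,0.3,0],[0,0,0,0,0,0,0]]]'

```text
t: 12.35
position: [600.8, -78.8, 64.7]
orientation: [180.0, 0.0, 90.0]
ft_force: [-1.1, 0.2, -2.2]
grip_width: 0.743
grasp_force: 34.6
```

Call:
step_arm --commands '[[[0,0,0,0,0,0.15,0],[0,0,0,0,0,0.1,0],[0,0,0,0,0,0,0]]]'

```text
t: 12.72
position: [600.7, -78.9, 61.8]
orientation: [-180.0, 0.0, 90.0]
ft_force: [0.1, -0.2, -2.2]
grip_width: 0.743
grasp_force: 34.6
```

Call:
step_arm --commands '[[[0,0,0,0,0,0.1,0],[0,0,0,0,0,0.1,0],[0,0,0,0,0,0,0]]]'

```text
t: 13.1
position: [600.7, -79.0, 61.4]
orientation: [180.0, 0.0, 90.0]
ft_force: [-10.1, 1.0, 29.6]
grip_width: 0.748
grasp_force: 36.5
```

Call:
step_arm --commands '[[[0,0,0,0,0,-0.15,0],[0,0,0,0,0,0,0.1],[0,0,0,0,0,0,0.6],[0,0,0,0,0,0,1],[0,0,0,0,0,0,1]]]'

```text
t: 13.72
position: [600.7, -78.9, 61.2]
orientation: [-180.0, 0.0, 90.0]
ft_force: [0.1, -0.3, 0.9]
grip_width: 1.001
grasp_force: 0.0
```

Call:
step_arm --commands '[[[0,0,0,0,0,0,1],[0,0,0,0,0,-1,1],[0,0,0,0,0,-3,1],[0,0,0,0,0,-4.5,1],[0,0,0,0,0,-5.5,1]]]'

```text
t: 14.35
position: [600.3, -78.8, 203.1]
orientation: [-180.0, 0.0, 90.0]
ft_force: [-0.1, 0.0, 0.2]
grip_width: 0.996
grasp_force: 0.0
```

```bash
cat > m.py <<'E'
from h import *
o=sensors.get_obs();print(o["position"],o["orientation"],o["qpos"])
for n in("scene","top"):
    p,d=eyes.grab_frame(n);P=cloud(n,d);z=P[...,2];x,y=P[...,0],P[...,1]
    for nm,a,b,xl,l,h in(("cup",98,112,45,-125,-20),("handle",104,112,25,-270,-140),("jaw",60,69,25,-155,-90),("pad",57,69,25,-30,0)):
        q=(d>0)&(z>a)&(z<b)&(y>l)&(y<h)&(abs(x-601)<xl);w=P[q]
        if len(w)>9: print(n,nm,len(w),np.percentile(w,[2,50,98],axis=0).round(1).tolist(),np.array(cv2.minAreaRect(w[:,:2].astype(np.float32))[0]))
E
python3 m.py
```

```text
[600.3 -78.8 203.1] [-180.    0.   90.] [ 0.6 45.4  8.2 80.6 -7.2 54.5 10.6]
scene cup 277 [[571.9, -105.8, 98.2], [603.4, -77.2, 104.6], [633.0, -46.0, 108.8]] [601.5 -75.9]
scene handle 136 [[587.3, -235.5, 104.4], [604.2, -223.3, 108.2], [616.2, -212.5, 111.2]] [ 601.3 -223.8]
scene jaw 141 [[576.9, -147.6, 60.8], [600.1, -139.5, 64.8], [624.9, -92.6, 68.7]] [ 601.4 -119.6]
scene pad 98 [[582.3, -12.8, 57.5], [603.3, -7.2, 63.1], [625.6, -2.9, 66.6]] [602.1  -7.8]
top handle 129 [[585.0, -235.1, 104.4], [598.9, -224.4, 107.7], [611.9, -213.3, 111.7]] [ 597.9 -223.6]
top pad 28 [[596.2, -7.8, 58.7], [612.0, -5.4, 63.1], [621.9, -3.1, 67.1]] [608.7  -5.4]
```

The cup stands at (601,-76), rim z≈105: upright on the bed, and let go. Now I'll go behind the handle with shut fingers and push it from there, so leaving it cannot pull the slack back.

Call:
step_arm --commands '[[[0,0,0,-3.7,0,0,0],[0,0,0,-5,0,0,-0.5],[0,0,0,-5,0,0,-1],[0,0,0,-4.9,0.1,0,-1],[0,0,0,0,0,0,-1]]]'

```text
t: 15.08
position: [600.5, -269.0, 201.4]
orientation: [-180.0, 0.1, 89.7]
ft_force: [1.3, 0.3, 0.2]
grip_width: -0.0
grasp_force: 0.0
```

Call:
step_arm --commands '[[[0,0,0,0,0,0,-1],[0,0,0,0,0,4,-1],[0,0,0,0,0,5,-1],[0,0,0,0,0,3.6,-1],[0,0,0,0,0,0,-1]]]'

```text
t: 15.7
position: [601.1, -263.2, 73.8]
orientation: [-179.8, -0.1, 90.1]
ft_force: [-0.7, -0.1, 0.2]
grip_width: -0.005
grasp_force: 0.0
```

```bash
python3 m.py; python3 - <<'E'
from h import *
p,d=eyes.grab_frame("scene");cv2.imwrite("pics/s6.png",cv2.resize(p[60:340,100:473],(797,598)))
E
```

```text
[ 601.1 -263.2   73.8] [-179.8   -0.1   90.1] [18.6 59.1  5.4 74.7 -6.4 46.8 25.9]
scene cup 274 [[571.9, -105.9, 98.4], [603.0, -75.5, 104.2], [632.9, -45.5, 108.7]] [601.6 -76. ]
scene handle 148 [[589.1, -256.6, 104.3], [604.3, -225.1, 108.1], [616.9, -213.1, 111.1]] [ 601.3 -235.5]
scene jaw 146 [[578.3, -147.3, 60.6], [600.1, -139.4, 65.4], [625.3, -92.4, 68.6]] [ 601.4 -118.7]
scene pad 99 [[582.1, -12.5, 57.7], [605.2, -7.3, 63.6], [625.1, -2.7, 67.0]] [603.3  -8. ]
top cup 197 [[568.5, -106.1, 98.8], [600.0, -76.6, 104.3], [629.2, -46.3, 109.6]] [599.2 -76.5]
top handle 111 [[584.2, -233.2, 104.9], [599.0, -222.3, 108.1], [611.8, -212.2, 111.8]] [ 598.2 -222.6]
top jaw 116 [[577.9, -146.3, 60.2], [602.2, -141.3, 63.9], [621.8, -99.3, 68.3]] [ 599.1 -120.8]
top pad 98 [[579.7, -12.2, 58.5], [599.5, -7.6, 63.2], [621.6, -3.0, 67.3]] [600.9  -7.6]
```

View pics/s6.png

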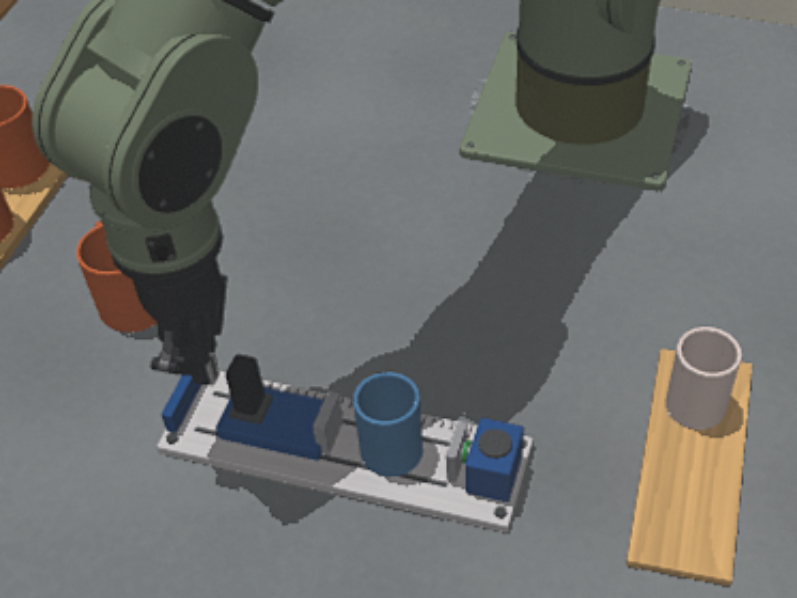

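Fingers are shut behind the handle; the cup stands free at crop (388,430), the mug and the white cup untouched. Pushing through the slack.

Call:
step_arm --commands '[[[0,0,0,0.8,0,0,-1],[0,0,0,0.6,0,0,-1],[0,0,0,0.5,0,0,-1],[0,0,0,0.3,0,0,-1],[0,0,0,0.3,0,0,-1]]]'

```text
t: 16.48
position: [601.7, -239.8, 75.4]
orientation: [180.0, 0.0, 90.0]
ft_force: [0.6, -0.8, 1.1]
grip_width: -0.005
grasp_force: 1.1
```

Call:
step_arm --commands '[[[0,0,0,0.3,0,0,-1],[0,0,0,0.3,0,0,-1],[0,0,0,0.3,0,0,-1],[0,0,0,0.2,0,0,-1],[0,0,0,0,0,0,-1]]]'

```text
t: 17.1
position: [601.8, -230.6, 75.5]
orientation: [180.0, 0.2, 89.9]
ft_force: [1.8, -8.5, -1.1]
grip_width: 0.001
grasp_force: 4.6
```

```bash
python3 m.py
```

```text
[ 601.8 -230.6   75.5] [180.    0.2  89.9] [15.5 57.9  5.8 78.  -6.9 44.3 23.5]
scene cup 266 [[571.1, -105.8, 98.2], [602.8, -76.7, 104.5], [633.0, -45.7, 108.4]] [602.7 -76.7]
scene handle 151 [[587.9, -223.2, 104.3], [604.0, -208.0, 108.4], [617.1, -195.6, 111.6]] [ 602.  -209.8]
scene jaw 148 [[578.1, -138.2, 60.3], [598.5, -130.3, 65.0], [625.4, -91.5, 68.8]] [ 601.2 -114.5]
scene pad 99 [[581.4, -12.5, 57.7], [605.3, -7.6, 62.8], [624.8, -2.7, 67.0]] [602.8  -7.9]
top cup 194 [[568.6, -105.9, 99.5], [600.2, -77.0, 104.5], [629.3, -46.3, 110.0]] [598.5 -77.3]
top jaw 126 [[577.9, -137.5, 60.9], [600.1, -130.9, 64.4], [622.1, -95.8, 68.5]] [ 599.7 -114.6]
top pad 101 [[579.5, -12.2, 58.2], [602.3, -7.6, 62.8], [621.6, -3.0, 67.7]] [600.5  -6.4]
```

Call:
step_arm --commands '[[[0,0,0,0.2,0,0,-1],[0,0,0,0.2,0,0,-1],[0,0,0,0.2,0,0,-1],[0,0,0,0.2,0,0,-1],[0,0,0,0.2,0,0,-1]]]'

```text
t: 17.82
position: [601.8, -220.9, 75.5]
orientation: [179.9, 0.2, 89.9]
ft_force: [2.3, -11.3, -2.3]
grip_width: 0.0
grasp_force: 5.6
```

Call:
step_arm --commands '[[[0,0,0,0.2,0,0,-1],[0,0,0,0.2,0,0,-1],[0,0,0,0.2,0,0,-1],[0,0,0,0.2,0,0,-1],[0,0,0,0.2,0,0,-1]]]'

```text
t: 18.45
position: [601.8, -211.2, 75.5]
orientation: [179.9, 0.2, 89.9]
ft_force: [3.3, -12.4, -3.0]
grip_width: -0.007
grasp_force: 6.5
```

Call:
step_arm --commands '[[[0,0,0,0.2,0,0,-1],[0,0,0,0.2,0,0,-1],[0,0,0,0.2,0,0,-1],[0,0,0,0.2,0,0,-1],[0,0,0,0.2,0,0,-1]]]'

```text
t: 19.08
position: [601.9, -201.2, 75.5]
orientation: [179.9, 0.2, 89.9]
ft_force: [4.2, -13.2, -2.8]
grip_width: -0.0
grasp_force: 6.5
```

```bash
python3 m.py
```

```text
[ 601.9 -201.2   75.5] [179.9   0.2  89.9] [12.8 57.2  6.1 80.5 -7.3 42.6 21.4]
scene cup 269 [[573.2, -94.7, 98.3], [602.8, -65.5, 104.2], [633.8, -34.4, 108.2]] [603.5 -64.7]
scene handle 143 [[586.7, -193.6, 104.7], [605.0, -178.8, 108.4], [616.8, -166.2, 111.8]] [ 602.1 -181.4]
scene jaw 85 [[586.1, -109.5, 60.5], [611.4, -103.5, 65.2], [625.2, -91.1, 68.4]] [ 603.2 -100.4]
scene pad 100 [[581.6, -12.6, 58.1], [604.6, -7.7, 63.0], [624.9, -2.6, 66.2]] [603.  -8.]
top cup 199 [[569.3, -95.2, 99.3], [600.5, -63.9, 104.6], [631.2, -33.6, 109.5]] [600.  -64.3]
top jaw 106 [[578.2, -108.6, 60.8], [598.3, -102.5, 64.8], [622.5, -92.0, 68.7]] [600.4 -99.9]
top pad 98 [[579.6, -12.2, 59.4], [599.9, -7.6, 62.7], [622.1, -3.0, 67.3]] [601.   -7.6]
```

Call:
step_arm --commands '[[[0,0,0,0.2,0,0,-1],[0,0,0,0.2,0,0,-1],[0,0,0,0.2,0,0,-1],[0,0,0,0.2,0,0,-1],[0,0,0,0.2,0,0,-1]]]'

```text
t: 19.8
position: [602.0, -191.2, 75.5]
orientation: [179.9, 0.2, 89.9]
ft_force: [4.5, -13.2, -2.7]
grip_width: 0.001
grasp_force: 6.5
```

Call:
step_arm --commands '[[[0,0,0,0.1,0,0,-1],[0,0,0,0.1,0,0,-1],[0,0,0,0.1,0,0,-1],[0,0,0,0.1,0,0,-1],[0,0,0,0.1,0,0,-1]]]'

```text
t: 20.42
position: [602.1, -186.2, 75.5]
orientation: [179.9, 0.2, 89.9]
ft_force: [4.9, -12.6, -4.3]
grip_width: 0.002
grasp_force: 6.4
```

```bash
python3 m.py
```

```text
[ 602.1 -186.2   75.5] [179.9   0.2  89.9] [11.3 56.8  6.3 81.6 -7.6 41.9 20.4]
scene cup 267 [[573.4, -80.0, 98.6], [602.9, -50.8, 104.4], [635.7, -20.8, 109.1]] [603.9 -50.9]
scene handle 144 [[588.8, -177.6, 104.1], [604.8, -162.7, 108.2], [617.0, -152.2, 111.5]] [ 602.  -164.6]
scene jaw 55 [[582.1, -153.8, 60.5], [606.2, -94.0, 64.9], [624.2, -90.4, 68.4]] [ 600.6 -120.9]
scene pad 128 [[582.2, -26.9, 58.1], [608.3, -9.0, 63.2], [624.9, -2.7, 68.2]] [605.9  -8.6]
top cup 191 [[571.0, -80.4, 99.1], [603.4, -51.1, 104.4], [632.0, -20.8, 110.1]] [601.2 -50.7]
top jaw 40 [[578.5, -93.7, 61.6], [600.5, -93.1, 64.6], [622.5, -90.8, 67.5]] [600.9 -92.2]
top pad 106 [[579.2, -25.1, 58.3], [600.6, -7.6, 63.1], [622.0, -3.0, 68.2]] [600.  -15.3]
```

Call:
step_arm --commands '[[[0,0,0,0.1,0,0,-1],[0,0,0,0.1,0,0,-1],[0,0,0,0.1,0,0,-1],[0,0,0,0.1,0,0,-1],[0,0,0,0,0,0,-1]]]'

```text
t: 21.15
position: [602.1, -182.1, 75.5]
orientation: [179.9, 0.2, 89.9]
ft_force: [5.1, -11.8, -3.5]
grip_width: -0.001
grasp_force: 5.9
```

Call:
step_arm --commands '[[[0,0,0,0.1,0,0,-1],[0,0,0,0.1,0,0,-1],[0,0,0,0.05,0,0,-1],[0,0,0,0.05,0,0,-1]]]'

```text
t: 21.65
position: [602.1, -179.4, 75.5]
orientation: [179.9, 0.2, 89.9]
ft_force: [4.7, -13.7, -3.2]
grip_width: -0.001
grasp_force: 7.1
```

Call:
step_arm --commands '[[[0,0,0,0.05,0,0,-1],[0,0,0,0.05,0,0,-1],[0,0,0,0.05,0,0,-1]]]'

```text
t: 22.02
position: [602.1, -178.3, 75.5]
orientation: [179.9, 0.2, 89.9]
ft_force: [5.3, -16.9, -5.5]
grip_width: -0.001
grasp_force: 7.9
```

Call:
step_arm --commands '[[[0,0,0,0.05,0,0,-1],[0,0,0,0.05,0,0,-1],[0,0,0,0,0,0,-1]]]'

```text
t: 22.4
position: [602.1, -177.5, 75.5]
orientation: [179.9, 0.3, 89.9]
ft_force: [4.3, -15.7, -4.0]
grip_width: 0.002
grasp_force: 8.2
```

```bash
python3 m.py | grep -v handle; python3 - <<'E'
from h import *
p,d=eyes.grab_frame("scene");a=p[235:315,270:370];b=cv2.imread("pics/scene3.png")[235:315,270:370]
cv2.imwrite("pics/s7.png",cv2.resize(np.hstack([b,a]),(800,320),interpolation=cv2.INTER_CUBIC))
E
```

```text
[ 602.1 -177.5   75.5] [179.9   0.3  89.9] [10.5 56.6  6.4 82.2 -7.8 41.4 19.7]
scene cup 219 [[574.5, -71.9, 98.6], [603.7, -48.9, 104.5], [636.3, -20.7, 108.2]] [604.8 -46.6]
scene jaw 30 [[593.6, -153.9, 60.1], [614.7, -144.5, 64.8], [617.4, -142.2, 68.6]] [ 607.  -144.9]
scene pad 123 [[580.8, -26.4, 59.1], [607.7, -6.4, 63.8], [625.1, -0.2, 68.3]] [602.8 -12.8]
top cup 151 [[571.6, -72.0, 99.5], [605.6, -51.1, 103.8], [632.4, -21.0, 109.2]] [602.9 -46.4]
top pad 97 [[579.4, -23.4, 58.1], [599.7, -5.4, 62.6], [623.2, -0.8, 68.1]] [602.8 -12.3]
```

View pics/s7.png

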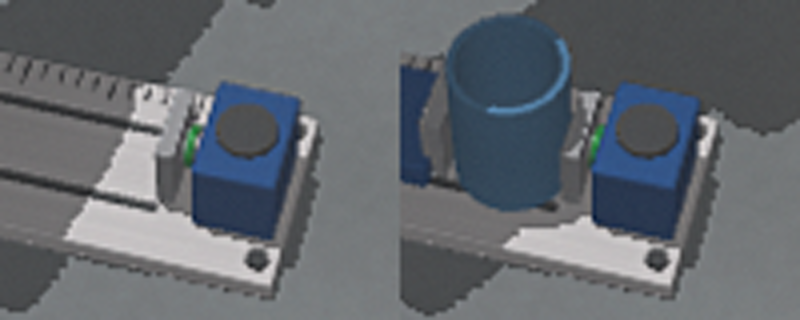

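The collar has nearly met the housing and the pad has moved in about 2.2 mm (≈3.3 N), which agrees with the force rise. About 1.5 mm more to go.

Call:
step_arm --commands '[[[0,0,0,0.05,0,0,-1],[0,0,0,0.05,0,0,-1],[0,0,0,0.05,0,0,-1],[0,0,0,0,0,0,-1]]]'

```text
t: 23.05
position: [602.1, -176.3, 75.6]
orientation: [179.9, 0.3, 89.9]
ft_force: [5.4, -18.1, -3.6]
grip_width: -0.001
grasp_force: 9.0
```

```bash
python3 m.py | grep -E "pad|cup"; python3 m.py | grep pad
```

```text
scene cup 218 [[573.7, -70.1, 98.5], [605.4, -49.7, 104.2], [635.4, -21.7, 108.0]] [604.8 -46.6]
scene pad 119 [[580.7, -25.5, 57.4], [608.3, -6.2, 63.4], [625.2, -0.2, 68.5]] [602.8 -13.9]
top cup 156 [[571.3, -70.0, 98.5], [604.5, -51.0, 104.9], [632.5, -21.0, 109.6]] [602.5 -46.4]
top pad 88 [[579.4, -21.5, 58.0], [600.5, -5.2, 62.6], [622.1, -0.8, 66.9]] [599.9 -11.9]
scene pad 112 [[580.1, -27.3, 57.9], [608.1, -6.1, 63.4], [625.3, -0.3, 68.0]] [602.7 -15. ]
top pad 88 [[579.9, -23.8, 58.1], [601.5, -5.3, 63.0], [623.7, -0.8, 67.1]] [602.5 -13. ]
```

Hand force 18 N less the 12 N drag, and about 4 mm of spring travel, both give about 6 N. Backing the fingers straight off and up.

Call:
step_arm --commands '[[[0,0,0,-0.1,0,0,-1],[0,0,0,-0.4,0,0,-1],[0,0,0,-1.5,0,0,-1],[0,0,0,-1.5,0,0,-1],[0,0,0,0,0,0,-1]]]'

```text
t: 23.88
position: [601.3, -209.7, 75.2]
orientation: [-180.0, 0.0, 89.9]
ft_force: [0.1, -0.2, 0.6]
grip_width: -0.003
grasp_force: 0.0
```

Call:
step_arm --commands '[[[0,0,0,0,0,-4,-1],[0,0,0,0,0,-5,-1],[0,0,0,0,0,-5,-1],[0,0,0,-3,0,0,-1],[0,0,0,0,0,0,-1]]]'

```text
t: 24.5
position: [601.2, -239.6, 215.4]
orientation: [-180.0, 0.1, 89.9]
ft_force: [-0.7, 1.1, -0.6]
grip_width: 0.001
grasp_force: 0.0
```

```bash
python3 m.py; python3 - <<'E'
from h import *
p,d=eyes.grab_frame("scene");a=p[230:320,230:380];b=p[60:340,100:473]
cv2.imwrite("pics/s8.png",np.hstack([cv2.resize(b,(400,300)),cv2.resize(a,(400,300),interpolation=cv2.INTER_CUBIC)]))
E
```

```text
[ 601.2 -239.6  215.4] [-180.     0.1   89.9] [15.8 48.7  7.3 69.4 -6.1 62.3 23.4]
scene cup 207 [[574.9, -71.1, 98.2], [605.0, -49.2, 104.2], [636.5, -21.3, 108.1]] [605.8 -47. ]
scene handle 126 [[588.1, -163.4, 104.8], [603.8, -152.8, 108.2], [616.7, -142.0, 110.9]] [ 602.4 -152.9]
scene jaw 32 [[590.9, -153.9, 60.7], [614.0, -142.7, 64.3], [617.6, -141.1, 68.7]] [ 605.8 -143.5]
scene pad 113 [[579.6, -28.1, 58.0], [608.6, -6.7, 63.4], [625.7, -0.4, 67.8]] [601.5 -14.4]
top cup 154 [[571.4, -70.0, 98.9], [603.5, -52.4, 104.6], [631.9, -21.0, 109.0]] [602.7 -46.5]
top handle 123 [[585.1, -163.2, 104.5], [599.8, -152.4, 107.7], [612.8, -142.0, 111.6]] [ 598.9 -152.6]
top jaw 12 [[584.4, -154.2, 60.1], [589.7, -141.5, 64.5], [605.6, -141.1, 68.2]] [ 592.7 -143.9]
top pad 88 [[579.4, -19.4, 58.7], [600.8, -5.3, 62.7], [622.1, -0.8, 67.8]] [601.4 -11.8]
```

View pics/s8.png

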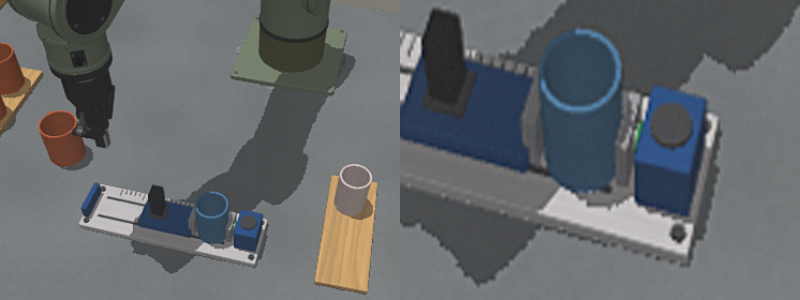

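The right half shows the cup upright between jaw and pad, with the green collar at the housing. The handle is 79–81 mm behind the jaw face, so its slack is closed, and the fingers are clear of everything.

```bash
python3 -c "
from workcell import env
print(env.close_job())"
```

```text
the job is handed in; nothing more can be done
None
```

The job is handed in at about 25 s of the 72 s allowed; no verdict came back. The blue cup stands upright between jaw and plunger, with an estimated 6 N on the jaw (from hand force and spring travel, not measured directly), the handle's slack closed and the robot clear.

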